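# Try the pottery wheel's thumb screws in their gauge nuts

### The arm

A 7-joint arm with a two-finger parallel gripper is mounted at the origin on the work surface. World frame = base frame: x ahead of the robot, y to its left, z up, the work surface at z = 0. Lengths are in m, angles in rad, forces in N, time in s.
With the tool pointing down it reaches from about 0.35 to 0.775 m from the base axis. Payload 3.1 kg.
Tool frame: the origin (TCP) lies on the centre line of the jaws, within the pads' length; the fingertips stand 22 mm ahead of it and the grasp point (between the pads) lies 3 mm ahead of it; z points along the fingers, y is the direction in which the jaws open and shut (so a half turn about z gives the same grasp; the last joint's range is limited). The gripper opens to 85 mm and grips with 20 to 120 N. Pads are 22 mm wide; open, the fingers measure 114 mm over their backs; the gripper's body (76 mm by 85 mm) begins 54 mm behind the grasp point. The pads swing forward as they close: fully open they stand 13 mm farther back than shut.
Start: joints at [-1.296, 0.311, 0.014, 1.512, -0.004, 1.319, -0.027], TCP at [0.171, 0.523, 0.253] pointing down, gripper open.
Joint ranges: [-2.7, 2.7], [-0.3, 1.91], [-1.27, 1.3], [0.12, 2.57], [-1.44, 4.58], [0.2, 2.03], [-3.05, 3.05]. Speed limits (rad/s): [2.79, 2.79, 3.14, 3.14, 3.14, 3.14, 3.14].

### API

Orientations are given as a rotation vector (axis times angle).
In Python, from cell import env gives the robot as it stands.
- The arm moves only by the tool carry_out, never from a script. Its argument "plan" is text: rows parted by semicolons, each of 5 numbers parted by spaces: the opening, from 0 (shut) to 1 (fully open), then the shift along the tool's x, y, z in mm, then the turn about the tool's z in degrees. A call has 1 to 20 rows; each row shifts and turns the pose as measured when the row begins, along the tool's axes as they then stand; what a row does not reach is not made up. A row lasts 1/8 s, in which the tool goes at most 62.5 mm and 10.7 degrees, less where a joint would pass 70% of its speed; a pose out of reach is approached as far as the arm can. A call is refused whole if a number of a shift passes 62.5 or a number of a turn 10.7, either way. A call with a gripper value outside its range is refused whole. The fingers move at their own pace and stop on an object; "newtons" is the grip in N (left out, the last holds). Time passes only in rows, so rows that do not move let the fingers close. It gives the time, the measured TCP pose, the force and the opening at its end, in the units of the state.
- env.state(): the state, without advancing time (a new reading comes with each control period).
- env.snapshot(name): name is "scene" or "top" or "wrist"; returns a dict with "color" (420x560x3 uint8, red, green, blue), "fx", "fy", "cx", "cy" (pixels), "k1" (the pictures are not rectified: a ray, as slopes to the right and down, at radius r is drawn at 1 + k1 r^2 times it, then the intrinsics apply), "cam_to_world" (4x4, takes a point from camera to world coordinates). Camera axes: x right, y down, z forward; pixel columns grow to the right and rows downward; lengths in m; the calibration is good to about 2 mm. A picture is of the moment at which its call begins. There is no depth.
- env.job_done(): hands the job in, once; it reports no verdict.
The state is a dict: "time": time; "qpos": joint angles; "joint_vel": joint speeds; "joint_torque": joint torques, N m; "tool_pos": TCP position; "tool_rot": TCP orientation; "force": force on the tool from outside, world axes, zero at the start; "ft_torque": the same for the moment, N m; "gripper_width": finger opening in m.
Only numpy, scipy, OpenCV 4.12 (cv2) and the standard library are available. Lean on these libraries where they do the work, as an engineer would, in place of code of your own. Each camera call takes 0.05 s, during which the arm holds its last target.

### The job

First try both black-knobbed thumb screws, where they stand in the gauge stand: turn each clockwise by about 60 degrees; one turns freely, the other binds after some 10 degrees. Only when both have been tried, lift out the one that turned freely together with its brass nut and stand it upright in the blue tray, and leave the binding one seated in its pocket.

Things in the scene. Friction and masses are not known exactly. Their poses are not given: they have to be found in the camera images.
- knob_a (a point): Black round knob, 30 mm across, 22 mm tall, white bar on top, of thumb screw A. Point: knob's centre, half-way up, on the screw's axis, z up. A 14 mm steel shank, 19 mm showing, runs down into a loose square brass nut, 40 x 40 x 22 mm, underside 52 mm below this point. Screw and nut stay together (about 0.26 kg) and start in a pocket of the gauge stand, which keeps the nut from turning.
- knob_b (a point): Black round knob, 30 mm across, 22 mm tall, white bar on top, of thumb screw B. Point: knob's centre, half-way up, on the screw's axis, z up. A 14 mm steel shank, 19 mm showing, runs down into a loose square brass nut, 40 x 40 x 22 mm, underside 52 mm below this point. Screw and nut stay together (about 0.26 kg) and start in a pocket of the gauge stand, which keeps the nut from turning.
- gauge: Fixed dark wooden gauge stand, 90 x 200 x 22 mm high, origin at the centre of its underside, y along its length. Two square pockets, 42 mm wide and 10 mm deep, at y = +55 and -55 mm, one screw with nut in each; which is where varies.
- screw_a (a joint): Turn of thumb screw A in its nut, rad: 0 at the start, grows clockwise seen from above, and stays where it is left. A good screw turns lightly (0.02 N m) on to 6 rad; a bad one turns lightly but stops dead after 0.17 rad. Neither turns anticlockwise from the start. Exactly one of the two screws is bad; they look alike.
- screw_b (a joint): Turn of thumb screw B in its nut, rad: 0 at the start, grows clockwise seen from above, and stays where it is left. A good screw turns lightly (0.02 N m) on to 6 rad; a bad one turns lightly but stops dead after 0.17 rad. Neither turns anticlockwise from the start. Exactly one of the two screws is bad; they look alike.
- keep_in (a point): Centre of the inner floor of the fixed blue plastic tray: 140 x 140 mm outside, walls 5 mm thick, inside 130 x 130 mm, rim 22 mm above the table; the inner floor is 5 mm above the table. x and y run along its sides, z up. (A grey tray elsewhere is not part of the job.)
Not all that is in view belongs to the job. What is shaped like the part that bears knob_b but purple is not meant.

How it is judged:
By the outcome, as a careful person would: the job done as asked, in the order asked, and still so for the second after the job is handed in, with the robot touching nothing.
It also fails if it takes over 51 s, if anything falls off the work surface, if the arm or the gripper's body presses on something with over 40 N, if the wrist force passes 120 N, or if a joint passes its speed limit or range.

## Working session

There is one attempt and no reset: what is moved stays moved. The work goes in short steps, Python scripts to look and compute and a tool call to move; the robot and the scene stay as the last step left them, time stands still between calls to the robot, and variables do not carry over. Pictures are saved under pics/ and viewed, and the job is handed in when it is done.

Besides the shell and the picture viewer there is one more tool, called after "Request:" by a JSON object that holds its "name" and its "arguments", one argument or row to a line. carry_out: Moves the arm, as the interface text tells. Its arguments: {"type":"object","properties":{"plan":{"type":"string"},"newtons":{"type":"number"}},"required":["plan"]}

```bash
mkdir -p pics; ls
python3 - <<'E'
from cell import env
import cv2
print(env.state())
for n in ["scene","top","wrist"]:
    s=env.snapshot(n); cv2.imwrite(f"pics/{n}0.png",s["color"][:,:,::-1])
    print(n,s["fx"],s["fy"],s["cx"],s["cy"],s["k1"],s["cam_to_world"])
E
```

```text
pics
{'time': 0.0, 'qpos': array([-1.29571215,  0.31174022,  0.01400226,  1.51307743, -0.00440278,
        1.31920151, -0.02722697]), 'joint_vel': array([ 0.00075514, -0.00037455,  0.00199574,  0.00226447,  0.00057746,
       -0.00066705, -0.00093281]), 'joint_torque': array([ 7.22556547e-05, -3.79915988e+01,  1.46104982e-01, -2.30590475e+01,
        1.22313813e-02,  1.35001962e-02,  2.43196968e-05]), 'tool_pos': array([0.17110888, 0.52198249, 0.25220483]), 'tool_rot': array([-0.49541992, -3.1019973 ,  0.00373698]), 'force': array([-0.62392566, -0.45303078, -0.26580859]), 'ft_torque': array([ 0.05680832,  0.05434467, -0.00966672]), 'gripper_width': 0.0853615091308791}
scene 506.40633284039575 506.40633284039575 276.0136803194731 208.1520173836192 -0.174144874421453 [[-0.31083519  0.51488053 -0.79892398  1.12181596]
 [ 0.9504523   0.17252197 -0.25860511  0.24230696]
 [ 0.00468121 -0.8397227  -0.54299528  0.5236429 ]
 [ 0.          0.          0.          1.        ]]
top 396.1420944731395 396.1420944731395 278.20764043243105 212.0336700871116 -0.05887903268590747 [[-0.02189617 -0.98290909  0.18278477  0.34433947]
 [-0.99975961  0.02173462 -0.0028873   0.04195213]
 [-0.00113481 -0.18280405 -0.98314871  0.83430293]
 [ 0.          0.          0.          1.        ]]
wrist 292.8019525984869 292.8019525984869 283.19952682362197 203.83100398146595 -0.05709288610327858 [[ 0.31155831  0.91835514  0.24403946  0.10900355]
 [ 0.95022282 -0.3003419  -0.08289352  0.54140391]
 [-0.00283042  0.25771803 -0.96621602  0.37289524]
 [ 0.          0.          0.          1.        ]]
```

View pics/scene0.png

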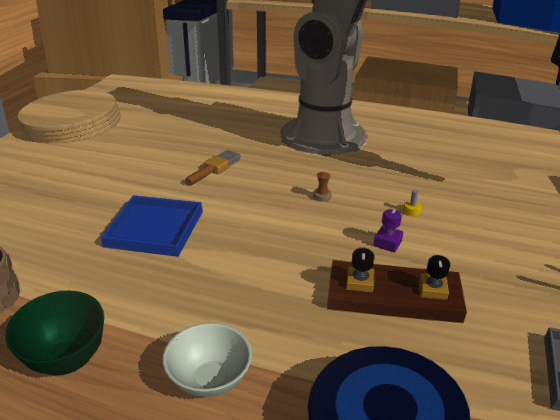

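View pics/top0.png

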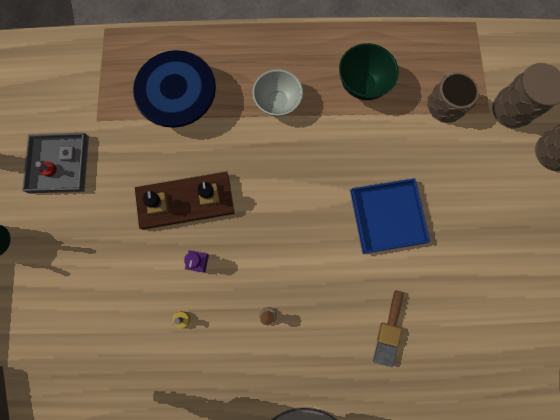

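View pics/wrist0.png

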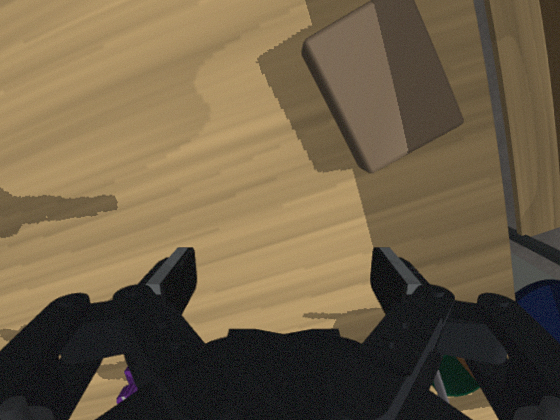

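```bash
cat > h.py <<'E'
import numpy as np, cv2
from scipy.spatial.transform import Rotation as R
def K(s): return np.array([[s["fx"],0,s["cx"]],[0,s["fy"],s["cy"]],[0,0,1.]])
def ray(s,px):
    px=np.atleast_2d(np.float64(px)); d=np.array([s["k1"],0,0,0,0.])
    # iterate
    u=cv2.undistortPointsIter(px[:,None],K(s),d,None,None,(3,60,1e-12))[:,0]
    T=s["cam_to_world"]; return T[:3,3], np.c_[u,np.ones(len(u))]@T[:3,:3].T
def onz(s,px,z):
    o,d=ray(s,px); return o+d*((z-o[2])/d[:,2])[:,None]
def proj(s,P):
    T=s["cam_to_world"]; p=(np.atleast_2d(P)-T[:3,3])@T[:3,:3]
    return cv2.projectPoints(p,np.zeros(3),np.zeros(3),K(s),np.array([s["k1"],0,0,0,0.]))[0][:,0]
def tri(s1,p1,s2,p2):
    o1,d1=ray(s1,p1);o2,d2=ray(s2,p2);d1=d1[0];d2=d2[0]
    t=np.linalg.lstsq(np.c_[d1,-d2],o2-o1,rcond=None)[0]
    a=o1+t[0]*d1;b=o2+t[1]*d2
    return (a+b)/2,np.linalg.norm(a-b)
E
python3 - <<'E'
from cell import env
from h import *
for n,b in [("top",(120,160,260,280)),("scene",(300,200,480,330))]:
    im=cv2.imread(f"pics/{n}0.png");x0,y0,x1,y1=b
    c=cv2.resize(im[y0:y1,x0:x1],None,fx=4,fy=4,interpolation=cv2.INTER_CUBIC)
    c=cv2.convertScaleAbs(c,alpha=1.5)
    cv2.imwrite(f"pics/{n}0c.png",c)
im=cv2.imread("pics/top0.png");c=cv2.resize(im[170:265,340:440],None,fx=5,fy=5);cv2.imwrite("pics/tray0c.png",c)
E
```

```text
(no output)
```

View pics/top0c.png

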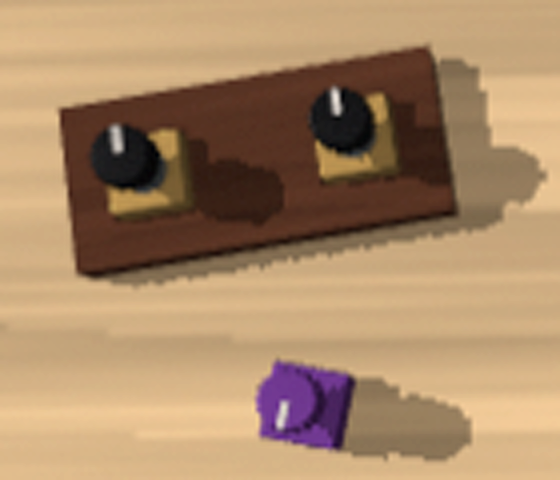

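View pics/scene0c.png

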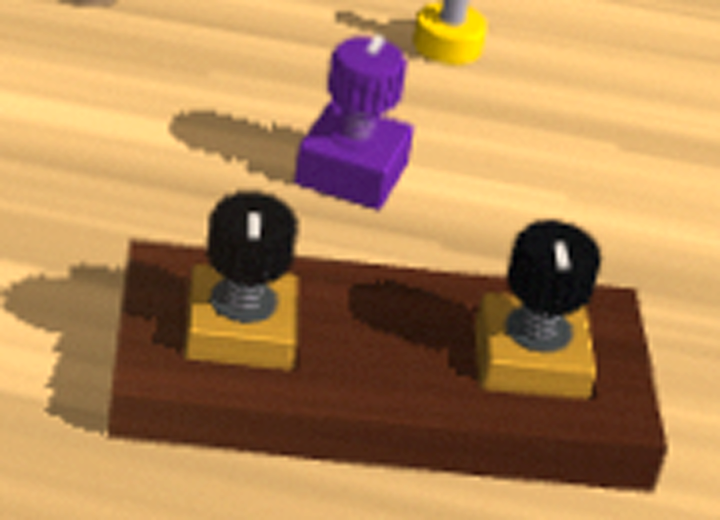

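View pics/tray0c.png

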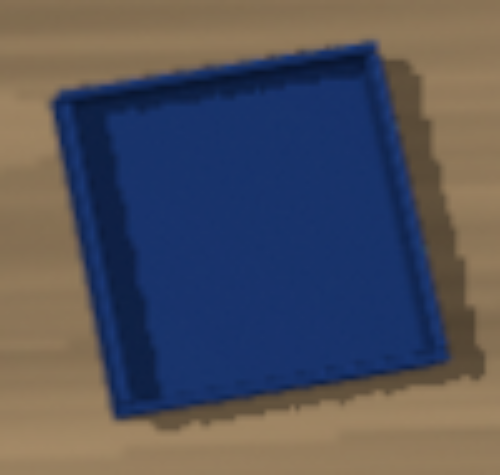

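Run:
```python
from cell import env
from h import *
t=env.snapshot("top");s=env.snapshot("scene")
g=np.array([(62,108),(430,47),(457,212),(80,274)])/4+(120,160)
G=onz(t,g,.022);print(G.round(4));c=G.mean(0);print("gauge",c,[np.linalg.norm(G[i]-G[(i+1)%4]).round(4) for i in range(4)])
ay=(G[0]+G[3]-G[1]-G[2]);ay/=np.linalg.norm(ay);print("yaw of y axis",np.degrees(np.arctan2(ay[1],ay[0])))
for k in(.055,-.055):print("pocket",c+k*ay)
r=np.array([(55,95),(375,45),(448,358),(118,415)])/5+(340,170)
Q=onz(t,r,.022);print("tray",Q.round(4),Q.mean(0),[np.linalg.norm(Q[i]-Q[(i+1)%4]).round(4) for i in range(4)])
def knobs(sn,box):
    im=cv2.cvtColor(sn["color"],cv2.COLOR_RGB2BGR);x0,y0,x1,y1=box
    m=(im[y0:y1,x0:x1].max(2)<38).astype(np.uint8)
    n,l,st,ce=cv2.connectedComponentsWithStats(m)
    return [(ce[i]+(x0,y0),st[i]) for i in range(1,n) if st[i,4]>80]
a=knobs(t,(130,165,240,235));b=knobs(s,(330,240,470,300))
for x in a:print("t",x)
for x in b:print("s",x)
def cen(st,o):return np.array([o[0]+st[0]+(st[2]-1)/2,o[1]+st[1]+(st[3]-1)/2])
A=sorted([cen(x[1],(130,165)) for x in a],key=lambda p:p[0]);B=sorted([cen(x[1],(330,240)) for x in b],key=lambda p:-p[0])
for p,q in zip(A,B):print(p,q,tri(t,p,s,q),onz(t,p,.064),onz(s,q,.064))
```

```text
[[0.5563 0.3421 0.022 ]
 [0.585  0.1456 0.022 ]
 [0.4953 0.1313 0.022 ]
 [0.4668 0.3285 0.022 ]]
gauge [0.5258493  0.23688336 0.022     ] [np.float64(0.1985), np.float64(0.0908), np.float64(0.1993), np.float64(0.0905)]
yaw of y axis 98.27447221441318
pocket [0.51793396 0.29131081 0.022     ]
pocket [0.53376464 0.18245591 0.022     ]
tray [[ 0.5414 -0.1153  0.022 ]
 [ 0.5606 -0.2538  0.022 ]
 [ 0.426  -0.2731  0.022 ]
 [ 0.406  -0.1338  0.022 ]] [ 0.4835126  -0.19400566  0.022     ] [np.float64(0.1399), np.float64(0.1359), np.float64(0.1407), np.float64(0.1367)]
t (array([205.42328042, 190.38624339]), array([ 67,  17,  17,  17, 189], dtype=int32))
t (array([224.41975309, 196.5617284 ]), array([ 88,  21,  14,  20, 162], dtype=int32))
t (array([151.63235294, 199.7745098 ]), array([ 13,  26,  18,  17, 204], dtype=int32))
t (array([177.4924812 , 205.78947368]), array([ 37,  30,  24,  21, 266], dtype=int32))
t (array([187.63366337, 220.2970297 ]), array([ 12,  47,  92,  17, 101], dtype=int32))
s (array([361.88888889, 260.51604938]), array([ 22,   9,  22,  27, 405], dtype=int32))
s (array([
[... 271 characters left out ...]
5] (array([0.52064036, 0.29464916, 0.05980805]), np.float64(0.0008037787069729676)) [[0.51971356 0.29286492 0.064     ]] [[0.52587646 0.2945675  0.064     ]]
[178.5 205. ] [403.5 282. ] (array([0.5154162 , 0.24951176, 0.01995147]), np.float64(0.0005934587012721346)) [[0.506196   0.23799921 0.064     ]] [[0.56833371 0.2491435  0.064     ]]
[187.5 220. ] [362.5 262. ] (array([0.48634932, 0.2041607 , 0.02838001]), np.float64(0.04691800931755881)) [[0.47550038 0.21934051 0.064     ]] [[0.542104   0.18658134 0.064     ]]
[205. 190.] [338.5 281. ] (array([0.54802651, 0.17362342, 0.03039333]), np.float64(0.03653743035214839)) [[0.53568283 0.18533525 0.064     ]] [[0.59363779 0.16228003 0.064     ]]
```

```bash
cat >> h.py <<'E'
def rel(st,P):
    M=R.from_rotvec(st["tool_rot"]).as_matrix(); return M.T@(np.array(P)-st["tool_pos"])*1000
E
python3 - <<'E'
from cell import env
from h import *
s=env.state();print(s["time"],R.from_rotvec(s["tool_rot"]).as_matrix().round(3))
print(rel(s,[.519,.292,.13]))
E
```

```text
0.25 [[-0.95   0.311 -0.   ]
 [ 0.311  0.95  -0.001]
 [-0.    -0.001 -1.   ]]
[-402.21250343 -110.44901677  122.93431806]
```

Request:
{"name": "carry_out", "arguments": {
  "plan": "0.75 -50 -14 10 0;0.75 -50 -14 10 0;0.75 -50 -14 13 0;0.75 -50 -14 13 0;0.75 -50 -14 13 0;0.75 -50 -14 13 0;0.75 -50 -14 13 0;0.75 -52 -12 13 0;0.75 0 0 0 0",
  "newtons": 25
}}

```text
time: 1.38
tool_pos: [0.5285, 0.2886, 0.1496]
tool_rot: [-0.486, -3.103, -0.001]
force: [-0.3, 1.0, -0.5]
gripper_width: 0.0638
```

Run:
```python
from cell import env
from h import *
s=env.state();print(s["time"],s["tool_pos"],s["qpos"],s["gripper_width"],s["force"])
print(rel(s,[.519,.292,.067]))
w=env.snapshot("wrist");cv2.imwrite("pics/w1.png",w["color"][:,:,::-1])
print(proj(w,[[.519,.292,.075],[.5345,.184,.075]]))
```

```text
1.375 [0.52853466 0.28862663 0.1496044 ] [-0.66738215  0.49221135  0.20190265  1.51957599 -0.1052441   1.14079342
  0.81548786] 0.06376732909497379 [-0.27308853  0.98894089 -0.47805296]
[10.04460779  0.28045938 82.61237179]
[[285.53162107 207.98674665]
 [153.75648024 269.5873737 ]]
```

View pics/w1.png

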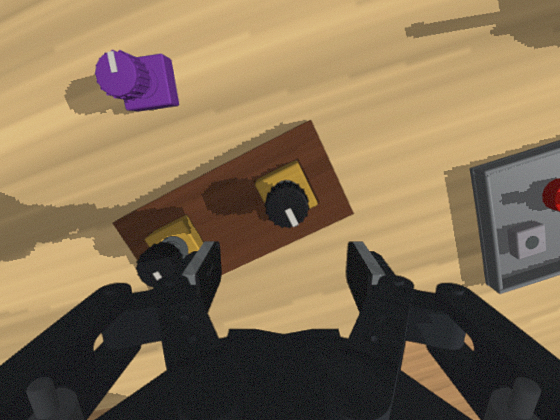

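Request:
{"name": "carry_out", "arguments": {
  "plan": "0.7 5 0 20 0;0.7 5 0 20 0;0.7 0 0 20 0;0.7 0 0 15 0;0.7 0 0 5 0;0.7 0 0 0 0"
}}

```text
time: 2.17
tool_pos: [0.5109, 0.305, 0.0701]
tool_rot: [-0.46, -3.102, -0.018]
force: [1.4, -0.2, 0.7]
gripper_width: 0.0598
```

Run:
```python
from cell import env
from h import *
s=env.state();print(s["time"],s["tool_pos"],s["qpos"][6],s["gripper_width"],s["force"])
print(rel(s,[.519,.292,.067]))
w=env.snapshot("wrist");cv2.imwrite("pics/w2.png",w["color"][:,:,::-1])
print(proj(w,[[.519,.292,.075],[.5345,.184,.075]]))
```

```text
2.175 [0.51085094 0.30498966 0.07012137] 0.8154068091192772 0.05977348187616778 [ 1.35982795 -0.19268294  0.69756821]
[-11.58671292 -10.09949972   2.93762856]
[[263.96853318 301.81171761]
 [ 73.76480505 377.5290695 ]]
```

View pics/w2.png

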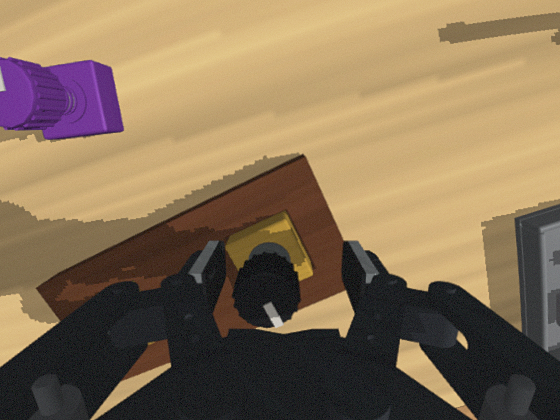

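Request:
{"name": "carry_out", "arguments": {
  "plan": "0.7 -6 -5 2 0;0.7 -5 -5 1 0;0.7 0 0 0 0"
}}

```text
time: 2.6
tool_pos: [0.521, 0.2911, 0.0688]
tool_rot: [-0.462, -3.106, -0.021]
force: [-0.6, 0.5, 0.1]
gripper_width: 0.0599
```

Run:
```python
from cell import env
from h import *
s=env.state();print(s["time"],s["tool_pos"],s["qpos"][6],s["gripper_width"],s["force"],s["joint_vel"].round(3))
print(rel(s,[.519,.292,.067]))
w=env.snapshot("wrist");cv2.imwrite("pics/w3.png",w["color"][:,:,::-1])
print(proj(w,[[.519,.292,.075],[.5345,.184,.075]]))
```

```text
2.6 [0.52100532 0.29112158 0.06882737] 0.8439622575768899 0.05993311262525606 [-0.58165303  0.52979423  0.08392513] [ 0.    -0.003 -0.007 -0.005 -0.005  0.     0.002]
[2.1677266  0.23268162 1.83821939]
[[287.02601788 275.83032632]
 [ 85.76652215 359.08265422]]
```

View pics/w3.png

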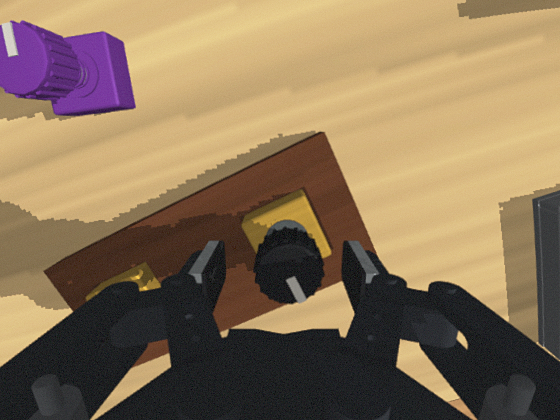

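Request:
{"name": "carry_out", "arguments": {
  "plan": "0.7 3 0 2 0;0.7 0 0 0 0;0.3 0 0 0 0;0.2 0 0 0 0;0.1 0 0 0 0;0.1 0 0 0 0;0.1 0 0 0 0",
  "newtons": 25
}}

```text
time: 3.52
tool_pos: [0.5174, 0.2936, 0.0669]
tool_rot: [-0.46, -3.106, -0.023]
force: [-0.4, 0.5, 0.4]
gripper_width: 0.0292
```

```bash
cat > st.py <<'E'
from cell import env
from h import *
s=env.state();print(round(s["time"],2),s["tool_pos"].round(4),"q",s["qpos"].round(2),"w",s["gripper_width"].round(4),"F",s["force"].round(1),"T",s["ft_torque"].round(3))
M=R.from_rotvec(s["tool_rot"]).as_matrix();print("yaw x",np.degrees(np.arctan2(M[1,0],M[0,0])).round(1),"z",M[:,2].round(3))
E
cat > wr.py <<'E'
import sys
from st import *
w=env.snapshot("wrist");cv2.imwrite(f"pics/{sys.argv[1]}.png",w["color"][:,:,::-1])
E
python3 wr.py w4
```

```text
Traceback (most recent call last):
  File "wr.py", line 2, in <module>
    from st import *
  File "st.py", line 3, in <module>
    s=env.state();print(round(s["time"],2),s["tool_pos"].round(4),"q",s["qpos"].round(2),"w",s["gripper_width"].round(4),"F",s["force"].round(1),"T",s["ft_torque"].round(3))
                                                                                             ^^^^^^^^^^^^^^^^^^^^^^^^
AttributeError: 'float' object has no attribute 'round'
```

```bash
sed -i 's/s\["gripper_width"\].round(4)/round(s["gripper_width"],4)/' st.py; python3 wr.py w4
```

```text
3.52 [0.5174 0.2936 0.0669] q [-0.66  0.56  0.18  1.63 -0.13  0.95  0.84] w 0.0292 F [-0.4  0.5  0.4] T [-0.051 -0.012 -0.006]
yaw x 163.2 z [ 0.     0.015 -1.   ]
```

Request:
{"name": "carry_out", "arguments": {
  "plan": "0.1 0 0 0 5;0.1 0 0 0 5;0.1 0 0 0 5;0.1 0 0 0 0"
}}

```text
time: 4.08
tool_pos: [0.5179, 0.2939, 0.067]
tool_rot: [-0.872, -3.015, -0.024]
force: [0.2, 0.0, 0.4]
gripper_width: 0.0293
```

```bash
python3 wr.py w5
```

```text
4.08 [0.5179 0.2939 0.067 ] q [-0.71  0.57  0.24  1.63 -0.17  0.95  0.61] w 0.0293 F [0.2 0.  0.4] T [-0.044  0.043  0.012]
yaw x 147.7 z [ 0.001  0.015 -1.   ]
```

View pics/w4.png

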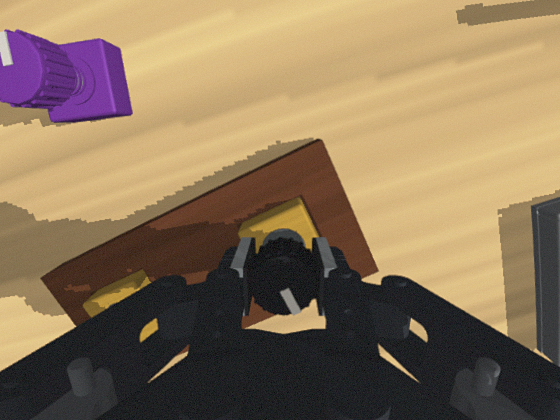

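View pics/w5.png

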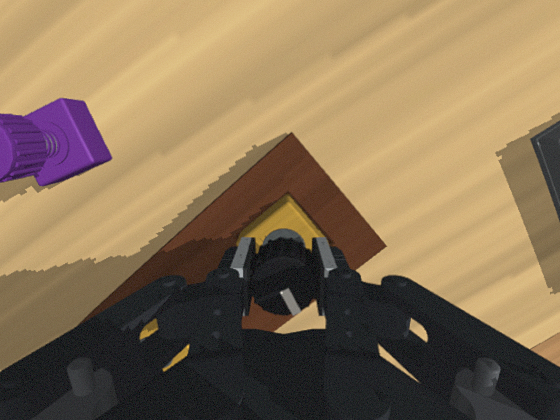

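Request:
{"name": "carry_out", "arguments": {
  "plan": "0.1 0 0 0 5;0.1 0 0 0 8;0.1 0 0 0 8;0.1 0 0 0 8;0.1 0 0 0 8;0.1 0 0 0 8;0.1 0 0 0 3;0.1 0 0 0 0"
}}

```text
time: 5.12
tool_pos: [0.519, 0.2951, 0.067]
tool_rot: [-2.037, -2.38, -0.025]
force: [0.3, -0.1, -0.5]
gripper_width: 0.0294
```

```bash
python3 wr.py w6
```

```text
5.12 [0.519  0.2951 0.067 ] q [-0.85  0.59  0.44  1.64 -0.31  0.97 -0.14] w 0.0294 F [ 0.3 -0.1 -0.5] T [ 0.002 -0.018  0.021]
yaw x 98.9 z [ 0.004  0.018 -1.   ]
```

View pics/w6.png

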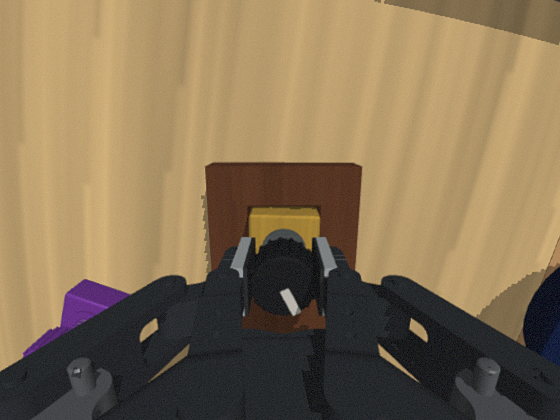

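Request:
{"name": "carry_out", "arguments": {
  "plan": "0.3 0 0 0 0;0.7 0 0 0 0;0.7 0 0 0 0;0.7 0 0 -15 0;0.7 0 0 -20 0;0.7 0 0 -20 0;0.7 0 0 -10 -10;0.7 0 0 0 -10;0.7 0 0 0 -10;0.7 0 0 0 -10;0.7 0 0 0 -10;0.7 0 0 0 -10;0.7 0 0 0 0"
}}

```text
time: 6.8
tool_pos: [0.5228, 0.2934, 0.146]
tool_rot: [0.522, 3.086, 0.04]
force: [0.1, -0.1, -0.2]
gripper_width: 0.0599
```

```bash
python3 wr.py w7; python3 -c "
from st import *
print(rel(s,[.534,.186,.130]))
t=env.snapshot('top');c=t['color'][150:240,110:260,::-1];cv2.imwrite('pics/t7.png',cv2.resize(c,None,fx=5,fy=5))"
```

```text
6.8 [0.5228 0.2934 0.146 ] q [-0.7   0.48  0.23  1.56 -0.13  1.1   0.81] w 0.0599 F [ 0.1 -0.1 -0.2] T [-0.048  0.033 -0.032]
yaw x 160.8 z [ 0.016  0.023 -1.   ]
6.85 [0.5229 0.2934 0.1461] q [-0.7   0.48  0.24  1.56 -0.13  1.1   0.8 ] w 0.0598 F [ 1.   0.2 -0.2] T [-0.049  0.045  0.003]
yaw x 160.7 z [ 0.016  0.023 -1.   ]
[-45.80736897 -98.10844503  13.73530523]
```

View pics/w7.png

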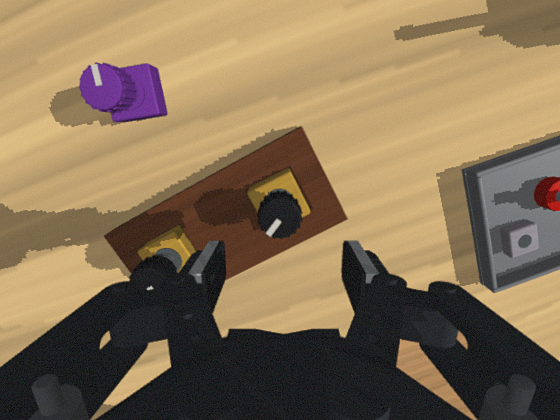

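Request:
{"name": "carry_out", "arguments": {
  "plan": "0.7 -12 -25 0 0;0.7 -12 -25 0 0;0.7 -11 -24 3 0;0.7 -11 -24 3 0;0.7 0 0 0 0"
}}

```text
time: 7.52
tool_pos: [0.5343, 0.1838, 0.1385]
tool_rot: [0.538, 3.081, 0.04]
force: [-0.3, 0.8, -0.1]
gripper_width: 0.0595
```

```bash
python3 wr.py w8; python3 -c "
from st import *
print(rel(s,[.534,.186,.067]))"
```

```text
7.53 [0.5343 0.1838 0.1385] q [-0.55  0.42  0.27  1.67 -0.14  1.05  0.99] w 0.0595 F [-0.3  0.8 -0.1] T [-0.025 -0.028  0.05 ]
yaw x 160.2 z [ 0.018  0.023 -1.   ]
7.58 [0.534  0.1862 0.1387] q [-0.55  0.42  0.26  1.67 -0.14  1.05  0.99] w 0.0598 F [-0.4  0.4  0.8] T [ 0.002 -0.03  -0.03 ]
yaw x 160.3 z [ 0.018  0.025 -1.   ]
[ 0.50835878 -2.34968623 71.64216189]
```

View pics/w8.png

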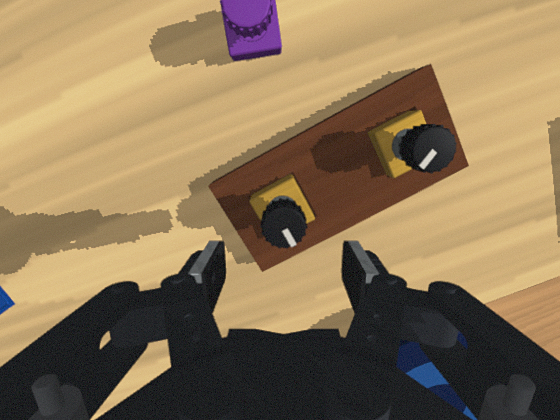

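View pics/t7.png

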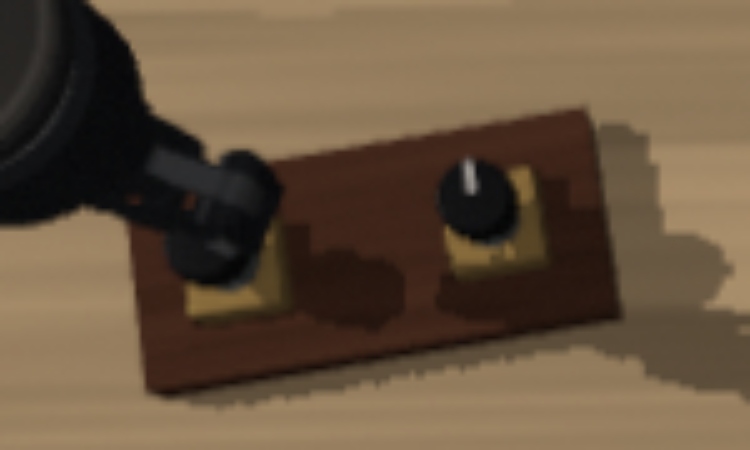

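Request:
{"name": "carry_out", "arguments": {
  "plan": "0.7 0 -1 18 0;0.7 0 -1 18 0;0.7 0 0 18 0;0.7 0 0 10 0;0.7 0 0 0 0"
}}

```text
time: 8.2
tool_pos: [0.5344, 0.1976, 0.0748]
tool_rot: [0.522, 3.083, 0.057]
force: [0.3, 0.2, 0.1]
gripper_width: 0.0599
```

```bash
python3 wr.py w9; python3 -c "
from st import *
print(rel(s,[.534,.186,.067]))"
```

```text
8.2 [0.5344 0.1976 0.0748] q [-0.55  0.5   0.24  1.73 -0.18  0.91  1.01] w 0.0599 F [0.3 0.2 0.1] T [-0.095  0.06   0.03 ]
yaw x 160.8 z [ 0.02   0.033 -0.999]
8.25 [0.5347 0.1977 0.0754] q [-0.55  0.5   0.24  1.73 -0.18  0.91  1.01] w 0.0595 F [-0.9  0.5 -0.7] T [0.021 0.064 0.026]
yaw x 160.8 z [ 0.021  0.034 -0.999]
[ -3.10144643 -11.65509524   7.94908114]
```

View pics/w9.png

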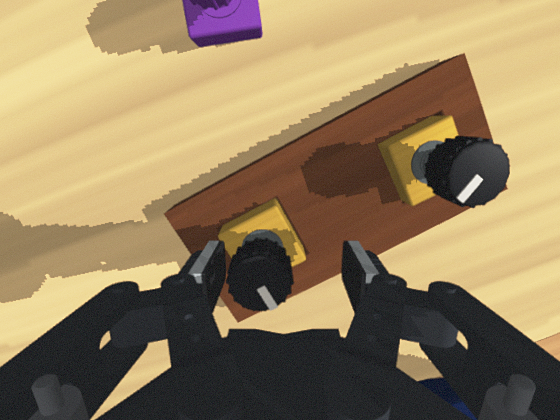

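Request:
{"name": "carry_out", "arguments": {
  "plan": "0.7 -2 -6 2 0;0.7 0 -5 3 0;0.7 0 0 2 0;0.7 0 0 0 0"
}}

```text
time: 8.75
tool_pos: [0.5345, 0.1863, 0.0695]
tool_rot: [0.523, 3.078, 0.061]
force: [-0.6, -0.6, -0.4]
gripper_width: 0.0598
```

```bash
python3 wr.py w10; python3 -c "
from st import *
print(rel(s,[.534,.186,.067]))"
```

```text
8.75 [0.5345 0.1863 0.0695] q [-0.53  0.5   0.24  1.75 -0.18  0.89  1.03] w 0.0598 F [-0.6 -0.6 -0.4] T [ 0.012  0.035 -0.032]
yaw x 160.7 z [ 0.025  0.035 -0.999]
8.8 [0.5346 0.1862 0.0696] q [-0.53  0.5   0.24  1.74 -0.18  0.89  1.03] w 0.0598 F [-0.8  0.4 -0.2] T [-0.075  0.022 -0.003]
yaw x 160.7 z [ 0.025  0.035 -0.999]
[ 0.51841075 -0.46271222  2.55824763]
```

View pics/w10.png

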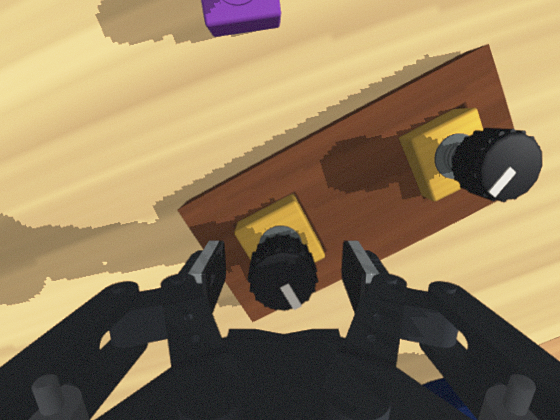

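Request:
{"name": "carry_out", "arguments": {
  "plan": "0.7 0 -1 2 0;0.7 0 0 0 0;0.3 0 0 0 0;0.2 0 0 0 0;0.1 0 0 0 0;0.1 0 0 0 0;0.1 0 0 0 0"
}}

```text
time: 9.68
tool_pos: [0.5345, 0.1855, 0.0678]
tool_rot: [0.522, 3.078, 0.061]
force: [-0.4, 0.2, 0.9]
gripper_width: 0.0291
```

```bash
python3 wr.py w11
```

```text
9.68 [0.5345 0.1855 0.0678] q [-0.53  0.5   0.24  1.75 -0.18  0.88  1.03] w 0.0291 F [-0.4  0.2  0.9] T [-0.142  0.094 -0.037]
yaw x 160.7 z [ 0.025  0.035 -0.999]
```

Request:
{"name": "carry_out", "arguments": {
  "plan": "0.1 0 0 0 5;0.1 0 0 0 5;0.1 0 0 0 0"
}}

```text
time: 10.1
tool_pos: [0.535, 0.1853, 0.0679]
tool_rot: [0.795, 3.021, 0.063]
force: [-0.2, -0.3, 0.6]
gripper_width: 0.0293
```

```bash
python3 wr.py w12
```

```text
10.1 [0.535  0.1853 0.0679] q [-0.56  0.5   0.28  1.75 -0.21  0.88  0.87] w 0.0293 F [-0.2 -0.3  0.6] T [-0.106  0.09  -0.006]
yaw x 150.5 z [ 0.027  0.035 -0.999]
```

Request:
{"name": "carry_out", "arguments": {
  "plan": "0.1 0 0 0 4;0.1 0 0 0 4"
}}

```text
time: 10.4
tool_pos: [0.5345, 0.1859, 0.068]
tool_rot: [1.002, 2.963, 0.065]
force: [-1.1, -0.5, 0.6]
gripper_width: 0.0291
```

```bash
python3 wr.py w13
```

```text
10.4 [0.5345 0.1859 0.068 ] q [-0.58  0.5   0.32  1.75 -0.23  0.89  0.75] w 0.0291 F [-1.1 -0.5  0.6] T [-0.303  0.142  0.453]
yaw x 142.6 z [ 0.026  0.035 -0.999]
```

View pics/w11.png

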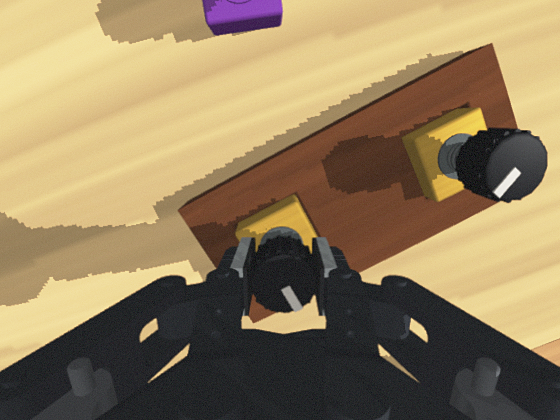

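View pics/w13.png

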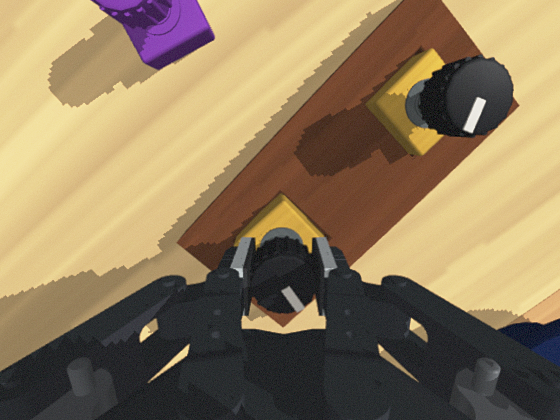

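Request:
{"name": "carry_out", "arguments": {
  "plan": "0.3 0 0 0 0;0.7 0 0 0 0;0.7 0 0 0 0;0.7 0 0 -15 0;0.7 0 0 -20 0;0.7 0 0 -20 0;0.7 0 0 -15 0;0.7 0 0 0 0"
}}

```text
time: 11.45
tool_pos: [0.5339, 0.1832, 0.1435]
tool_rot: [1.0, 2.961, 0.07]
force: [-0.3, 0.6, -1.1]
gripper_width: 0.0596
```

```bash
python3 wr.py w14; python3 -c "
from st import *
print(rel(s,[.518,.294,.130]))"
```

```text
11.45 [0.5339 0.1832 0.1435] q [-0.6   0.41  0.34  1.68 -0.19  1.04  0.72] w 0.0596 F [-0.3  0.6 -1.1] T [-0.026  0.033 -0.002]
yaw x 142.7 z [ 0.029  0.037 -0.999]
11.5 [0.5334 0.1831 0.1427] q [-0.6   0.41  0.34  1.68 -0.19  1.04  0.72] w 0.0599 F [ 0.4  0.7 -0.3] T [-0.11  -0.028  0.069]
yaw x 142.7 z [ 0.028  0.037 -0.999]
[79.45960699 78.21515313 16.28327991]
```

View pics/w14.png

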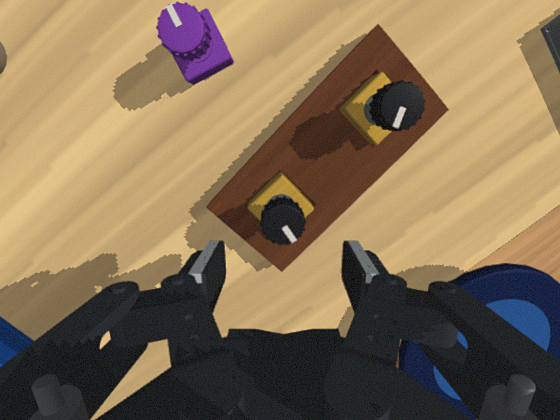

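Request:
{"name": "carry_out", "arguments": {
  "plan": "0.7 20 20 0 0;0.7 20 20 3 0;0.7 20 20 3 0;0.7 19 18 0 0;0.7 0 0 0 0"
}}

```text
time: 12.12
tool_pos: [0.515, 0.294, 0.1352]
tool_rot: [1.006, 2.967, 0.057]
force: [-1.0, -0.8, 0.5]
gripper_width: 0.0599
```

```bash
python3 -c "
from st import *
print(rel(s,[.518,.294,.067]))"
```

```text
12.12 [0.515  0.294  0.1352] q [-0.76  0.47  0.31  1.6  -0.18  1.06  0.52] w 0.0599 F [-1.  -0.8  0.5] T [-0.056  0.007 -0.051]
yaw x 142.6 z [ 0.02   0.032 -0.999]
[-2.59804217 -0.68726197 68.1935593 ]
```

Request:
{"name": "carry_out", "arguments": {
  "plan": "0.7 -2 -2 18 0;0.7 -2 -2 18 0;0.7 -2 -2 14 0;0.7 -1 -2 10 0;0.7 0 0 0 0"
}}

```text
time: 12.75
tool_pos: [0.5178, 0.277, 0.071]
tool_rot: [1.015, 2.963, 0.046]
force: [-0.5, 0.3, 0.5]
gripper_width: 0.0597
```

```bash
python3 wr.py w15;python3 -c "
from st import *
print(rel(s,[.518,.294,.067]))"
```

```text
12.75 [0.5178 0.277  0.071 ] q [-0.73  0.54  0.3   1.68 -0.21  0.93  0.56] w 0.0597 F [-0.5  0.3  0.5] T [-0.007 -0.003  0.063]
yaw x 142.2 z [ 0.018  0.025 -1.   ]
12.8 [0.5183 0.2774 0.0717] q [-0.73  0.54  0.3   1.68 -0.21  0.93  0.56] w 0.0598 F [-0.5  0.1  0.3] T [-0.025 -0.003 -0.037]
yaw x 142.2 z [ 0.019  0.025 -0.999]
[10.41665247 12.79173595  5.10150519]
```

View pics/w15.png

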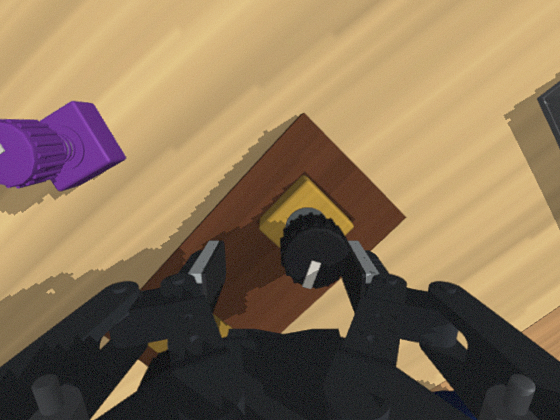

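Request:
{"name": "carry_out", "arguments": {
  "plan": "0.7 4 6 2 0;0.7 4 6 2 0;0.7 2 1 0 0;0.7 0 0 0 0"
}}

```text
time: 13.3
tool_pos: [0.5194, 0.2972, 0.0698]
tool_rot: [1.01, 2.961, 0.054]
force: [0.4, 0.7, -1.1]
gripper_width: 0.0599
```

```bash
python3 wr.py w16;python3 -c "
from st import *
print(rel(s,[.518,.294,.066]))"
```

```text
13.3 [0.5194 0.2972 0.0698] q [-0.75  0.56  0.29  1.65 -0.21  0.93  0.54] w 0.0599 F [ 0.4  0.7 -1.1] T [-0.003  0.001  0.081]
yaw x 142.3 z [ 0.023  0.029 -0.999]
13.35 [0.5195 0.2971 0.0698] q [-0.75  0.56  0.29  1.65 -0.21  0.93  0.54] w 0.0595 F [ 0.1 -0.6  0.6] T [-0.051  0.032  0.007]
yaw x 142.3 z [ 0.023  0.029 -0.999]
[-0.69813471 -3.52358126  3.68142739]
```

View pics/w16.png

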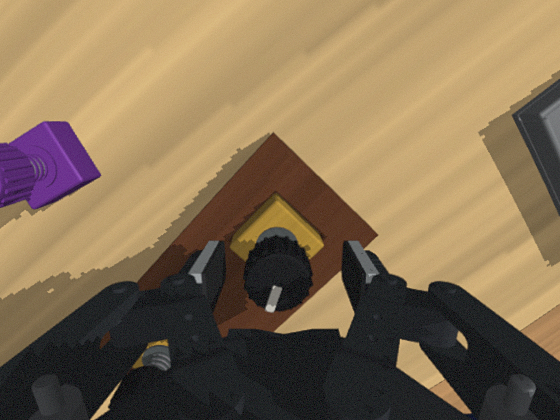

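Knob is between the jaws (278,272), a few mm left of centre. I'll correct and grip, then lift.

Request:
{"name": "carry_out", "arguments": {
  "plan": "0.7 0 -3 3 0;0.7 0 0 0 0;0.3 0 0 0 0;0.2 0 0 0 0;0.1 0 0 0 0;0.1 0 0 0 0;0.1 0 0 0 0;0.1 0 0 0 0",
  "newtons": 40
}}

```text
time: 14.35
tool_pos: [0.5178, 0.2939, 0.0668]
tool_rot: [1.012, 2.96, 0.053]
force: [-0.1, 0.2, 0.3]
gripper_width: 0.0289
```

```bash
python3 wr.py w17
```

```text
14.35 [0.5178 0.2939 0.0668] q [-0.75  0.56  0.29  1.66 -0.21  0.92  0.54] w 0.0289 F [-0.1  0.2  0.3] T [-0.062  0.085 -0.   ]
yaw x 142.3 z [ 0.023  0.028 -0.999]
```

Request:
{"name": "carry_out", "arguments": {
  "plan": "0.05 0 0 -8 0;0.05 0 0 -8 0;0.05 0 0 -15 0;0.05 0 0 -20 0;0.05 0 0 -20 0;0.05 0 0 0 0"
}}

```text
time: 15.15
tool_pos: [0.516, 0.2914, 0.1425]
tool_rot: [1.012, 2.96, 0.053]
force: [-0.4, -0.6, -1.7]
gripper_width: 0.0289
```

```bash
python3 wr.py w18; python3 -c "
from st import *
print(rel(s,[.4835,-.194,.14]))
t=env.snapshot('scene');cv2.imwrite('pics/s18.png',t['color'][:,:,::-1])"
```

```text
15.15 [0.516  0.2914 0.1425] q [-0.76  0.47  0.32  1.6  -0.18  1.07  0.51] w 0.0289 F [-0.4 -0.6 -1.7] T [-0.036  0.038 -0.036]
yaw x 142.2 z [ 0.023  0.028 -0.999]
15.2 [0.5152 0.2911 0.1413] q [-0.76  0.47  0.32  1.6  -0.18  1.07  0.51] w 0.0285 F [ 0.1  0.3 -1.8] T [-0.069  0.035  0.026]
yaw x 142.2 z [ 0.021  0.027 -0.999]
[-271.97636736 -402.7036111   -12.46402694]
```

View pics/w18.png

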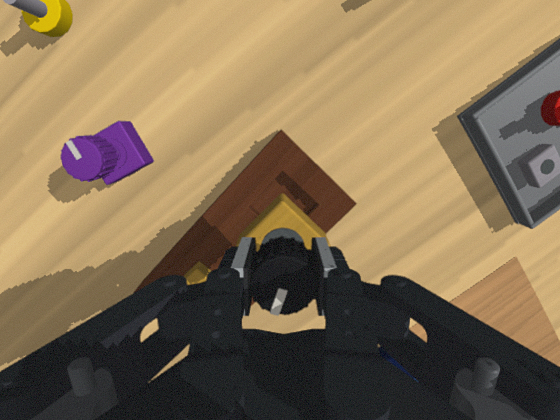

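View pics/s18.png

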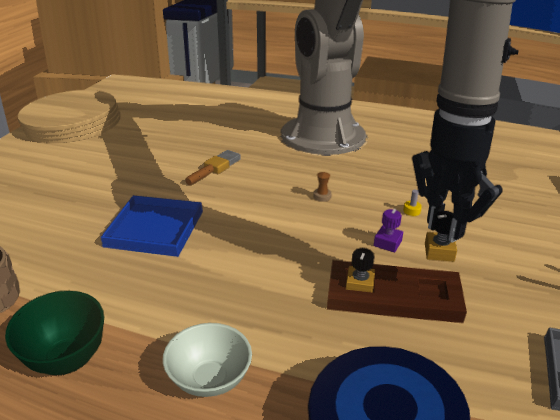

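Request:
{"name": "carry_out", "arguments": {
  "plan": "0.05 0 0 -15 0;0.05 0 0 -25 0;0.05 -10 -15 -5 0;0.05 -20 -30 0 0;0.05 -25 -37 0 0;0.05 -25 -37 0 0;0.05 -25 -37 0 0;0.05 -25 -37 0 0;0.05 -25 -37 0 0;0.05 -25 -37 0 0;0.05 -25 -37 0 0;0.05 -25 -37 0 0;0.05 -20 -30 0 0;0.05 -10 -15 0 0;0.05 0 0 0 0"
}}

```text
time: 17.12
tool_pos: [0.4637, -0.2066, 0.1687]
tool_rot: [-1.04, -2.958, -0.024]
force: [0.1, 0.5, -2.0]
gripper_width: 0.0287
```

```bash
python3 wr.py w19; python3 -c "
from st import *
print(rel(s,[.4835,-.194,.07]))
t=env.snapshot('top');cv2.imwrite('pics/t19.png',t['color'][:,:,::-1])"
```

```text
17.12 [ 0.4637 -0.2066  0.1687] q [-0.05  0.32  0.56  1.77 -0.21  1.12  1.48] w 0.0287 F [ 0.1  0.5 -2. ] T [-0.002  0.012  0.021]
yaw x 141.3 z [-0.     0.016 -1.   ]
17.18 [ 0.4639 -0.2053  0.1685] q [-0.05  0.32  0.56  1.77 -0.21  1.12  1.48] w 0.0287 F [ 0.2  0.  -1.2] T [-0.027  0.015 -0.007]
yaw x 141.4 z [-0.001  0.017 -1.   ]
[-9.34400881 19.80115066 98.71488434]
```

View pics/w19.png

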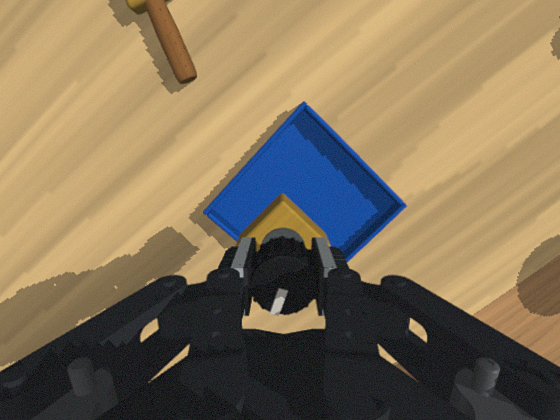

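View pics/t19.png

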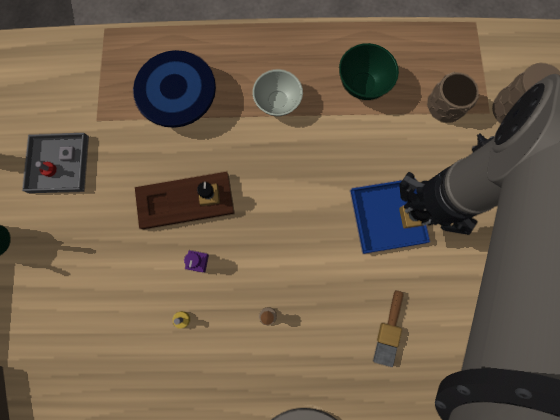

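Request:
{"name": "carry_out", "arguments": {
  "plan": "0.05 -5 10 10 0;0.05 -5 10 20 0;0.05 0 0 20 0;0.05 0 0 15 0;0.05 0 0 10 0;0.05 0 0 0 0"
}}

```text
time: 17.98
tool_pos: [0.4896, -0.1821, 0.0885]
tool_rot: [-1.011, -2.966, -0.036]
force: [-0.3, 0.4, -1.5]
gripper_width: 0.029
```

```bash
python3 wr.py w20; python3 -c "
from st import *
print(rel(s,[.4835,-.194,.06]))"
```

```text
17.98 [ 0.4896 -0.1821  0.0885] q [-0.05  0.45  0.51  1.82 -0.29  0.96  1.5 ] w 0.029 F [-0.3  0.4 -1.5] T [-0.077  0.002 -0.02 ]
yaw x 142.4 z [-0.     0.024 -1.   ]
18.02 [ 0.4901 -0.1823  0.0891] q [-0.05  0.45  0.51  1.81 -0.29  0.96  1.5 ] w 0.0288 F [ 0.7  0.7 -1.5] T [-0.022  0.002  0.011]
yaw x 142.4 z [ 0.001  0.024 -1.   ]
[ -2.30212892 -13.84533635  28.78259742]
```

View pics/w20.png

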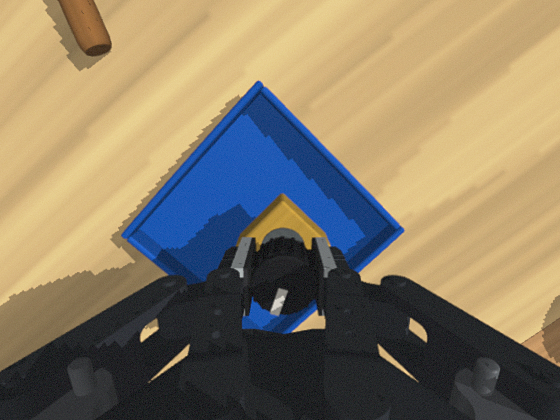

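Request:
{"name": "carry_out", "arguments": {
  "plan": "0.05 -1 -6 3 0;0.05 -1 -7 6 0;0.05 0 0 6 0;0.05 0 0 4 0;0.05 0 0 0 0"
}}

```text
time: 18.65
tool_pos: [0.4841, -0.1959, 0.0703]
tool_rot: [-1.016, -2.97, -0.035]
force: [-0.2, -0.6, -1.6]
gripper_width: 0.0289
```

```bash
python3 wr.py w21; python3 -c "
from st import *
print(rel(s,[.4835,-.194,.06]))"
```

```text
18.65 [ 0.4841 -0.1959  0.0703] q [-0.02  0.47  0.5   1.84 -0.31  0.91  1.55] w 0.0289 F [-0.2 -0.6 -1.6] T [-0.056 -0.017  0.013]
yaw x 142.2 z [ 0.005  0.022 -1.   ]
18.7 [ 0.4843 -0.1959  0.0704] q [-0.02  0.47  0.5   1.84 -0.31  0.91  1.55] w 0.0289 F [ 0.6  0.3 -1.4] T [-0.068 -0.001 -0.001]
yaw x 142.2 z [ 0.005  0.022 -1.   ]
[ 1.71635739  0.78439895 10.46247642]
```

View pics/w21.png

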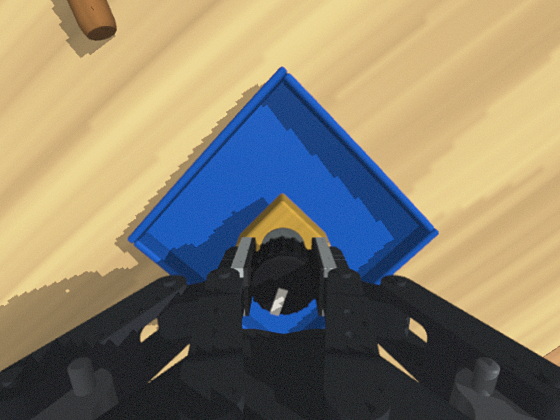

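Centred; lower the last 10 mm in small steps, watching force.

Request:
{"name": "carry_out", "arguments": {
  "plan": "0.05 0 0 3 0;0.05 0 0 3 0;0.05 0 0 2 0;0.05 0 0 0 0"
}}

```text
time: 19.2
tool_pos: [0.4849, -0.1953, 0.0621]
tool_rot: [-1.015, -2.971, -0.036]
force: [0.5, 0.6, -1.9]
gripper_width: 0.0287
```

Request:
{"name": "carry_out", "arguments": {
  "plan": "0.05 0 0 1.5 0;0.05 0 0 0 0"
}}

```text
time: 19.45
tool_pos: [0.485, -0.1953, 0.0606]
tool_rot: [-1.015, -2.972, -0.036]
force: [0.8, 0.8, -1.6]
gripper_width: 0.0291
```

Request:
{"name": "carry_out", "arguments": {
  "plan": "0.05 0 0 1 0;0.05 0 0 0 0"
}}

```text
time: 19.7
tool_pos: [0.4851, -0.1954, 0.0597]
tool_rot: [-1.015, -2.972, -0.036]
force: [0.5, -0.1, -2.9]
gripper_width: 0.0292
```

Request:
{"name": "carry_out", "arguments": {
  "plan": "0.05 0 0 0.7 0;0.05 0 0 0 0"
}}

```text
time: 19.95
tool_pos: [0.4853, -0.1954, 0.0596]
tool_rot: [-1.015, -2.972, -0.036]
force: [-0.7, -0.8, -1.3]
gripper_width: 0.029
```

Request:
{"name": "carry_out", "arguments": {
  "plan": "0.05 0 0 1 0;0.05 0 0 0 0"
}}

```text
time: 20.2
tool_pos: [0.4853, -0.1954, 0.0596]
tool_rot: [-1.015, -2.972, -0.037]
force: [0.0, -0.5, -0.6]
gripper_width: 0.0289
```

Request:
{"name": "carry_out", "arguments": {
  "plan": "0.05 0 0 1 0;0.05 0 0 0 0"
}}

```text
time: 20.45
tool_pos: [0.4853, -0.1954, 0.0595]
tool_rot: [-1.015, -2.972, -0.038]
force: [-0.4, -0.6, 0.2]
gripper_width: 0.0286
```

Request:
{"name": "carry_out", "arguments": {
  "plan": "0.4 0 0 0 0;0.5 0 0 0 0;0.7 0 0 0 0;0.7 0 0 0 0;0.7 0 0 -10 0;0.7 0 0 -20 0;0.7 0 0 -30 0;0.7 0 0 -30 0;0.7 0 0 -30 0;0.7 0 0 0 0"
}}

```text
time: 21.7
tool_pos: [0.4855, -0.1992, 0.1858]
tool_rot: [1.015, 2.969, 0.037]
force: [0.3, 0.4, -0.3]
gripper_width: 0.0598
```

```bash
python3 wr.py w22; python3 -c "
from st import *
t=env.snapshot('top');cv2.imwrite('pics/t22.png',t['color'][:,:,::-1])
t=env.snapshot('scene');cv2.imwrite('pics/s22.png',t['color'][:,:,::-1])"
```

```text
21.7 [ 0.4855 -0.1992  0.1858] q [-0.06  0.33  0.56  1.71 -0.22  1.16  1.47] w 0.0598 F [ 0.3  0.4 -0.3] T [-0.027 -0.014 -0.047]
yaw x 142.2 z [ 0.011  0.021 -1.   ]
21.75 [ 0.4845 -0.1986  0.1843] q [-0.06  0.34  0.55  1.71 -0.22  1.16  1.47] w 0.0597 F [ 1.   0.3 -0.8] T [-0.048  0.057 -0.023]
yaw x 142.2 z [ 0.008  0.022 -1.   ]
```

View pics/w22.png

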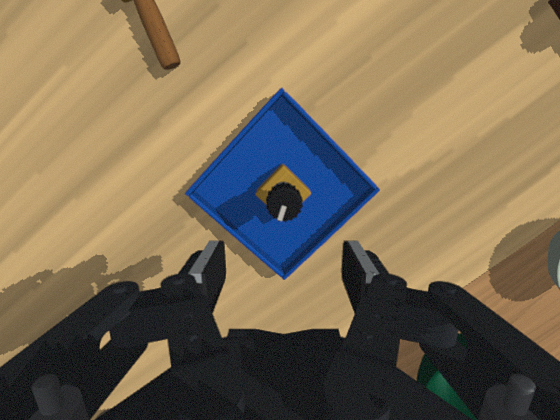

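View pics/s22.png

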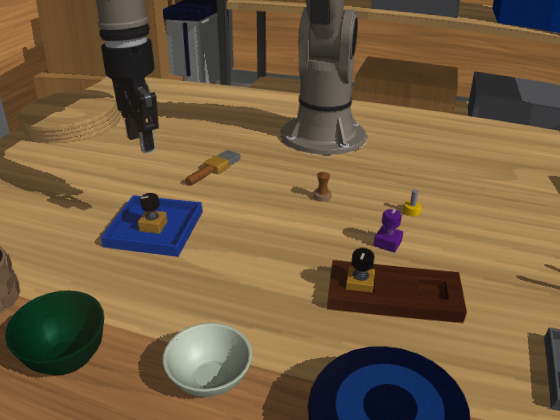

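View pics/t22.png

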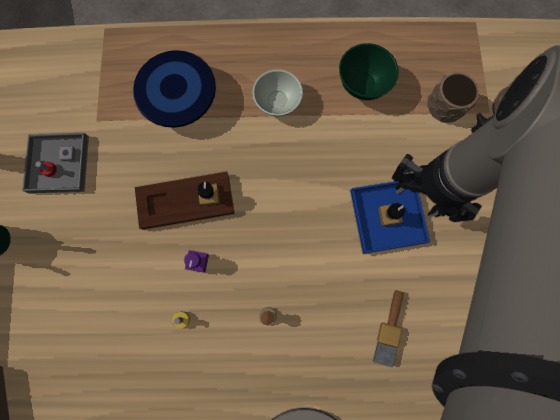

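```bash
python3 -c "
from cell import env
print(env.job_done(), env.state()['time'])"
```

```text
the job is handed in; nothing more can be done
the job is handed in; nothing more can be done
```

I tried both black-knobbed screws where they stood. The free one now stands upright with its brass nut in the blue tray, and the binding one is still in its pocket. I handed the job in at about 22 s of the 51 s allowed.

- **Free screw** (at about x 0.518, y 0.294): I turned the gripper 64° clockwise. The wrist moment stayed near 0.02 N m, and afterwards the white bar pointed about 60° away from the other screw's.
- **Binding screw** (at about x 0.534, y 0.186): it went along with the first 10°. By 18° the moment had risen to 0.45 N m and the bar was slipping in the jaws, so I stopped there rather than force it to 60°.
- **Order:** I went back for the free screw only after both had been tried.
- **Placing:** I lowered it until it touched down at the expected height, opened the jaws and backed off. The last wrist, scene and top pictures show it upright near the tray's centre, the other screw seated and the arm clear.

**Disagreements:** long moves drifted up to about 23 mm off target sideways, so I corrected each one before gripping or lowering. The tool was also tilted by up to about 2.7°. I found no sign that either did harm; no check failed.

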